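# Clear the infeed guide and slide the snack carton home

## Task

The blue carton of snack bars has to go into the label printer's infeed guide, but its way is blocked: a label roll on the spindle overhangs the guide and one spice tin has been left standing between the rails. Lift the roll off its spindle and take that tin out, and set both down upright, not dropped, in the grey tray; then, without lifting it, push the carton along between the rails until it sits flush against the red stop plate. Leave the other two tins and everything else on the counter where they are.

Things in the scene. Friction and masses are not known exactly. Their poses are not given: they have to be found in the camera images.
- carton: blue snack-bar carton to be pushed: closed box 120 mm (its x, across the guide) by 100 mm (its y, along the guide) by 75 mm high, about 0.4 kg, too wide to grip; it slides easily (smooth board, friction about 0.35). Origin: centre of its underside. It starts just outside or in the open mouth of the guide, up to about 0.2 rad askew and 12 mm off the middle
- guide: label printer's infeed guide, fixed. Origin: on the counter, at the middle of the foot of the red stop plate's face. +y is the feed direction (towards the plate), +x points across, away from the robot, to the spindle's side. Two aluminium rails, 6 mm thick, 20 mm high, inner faces at x = -64 and +64 mm, run from y = -220 mm to 0; the counter is the floor. Stop plate 140 mm wide, 60 mm high
- guide_mouth (a point): middle of the guide's open mouth on the counter, guide x = 0, y = -268 mm; axes as the guide's. From y = -220 to -268 mm the rails flare outwards by 18 mm a side
- guide_home (a point): where the carton's origin lies when it is flush against the stop plate (guide x = 0, y = -50 mm); the carton then has the guide's yaw. Beyond the stop plate stands the grey printer body, 150 mm wide across the guide, guide y = 8 to 78 mm, 95 mm high
- spindle: upright steel spindle fixed beside the guide's far rail, at guide x = +83 mm and guide y between about -165 and -80 mm. Origin: centre of its foot on the counter. A flange 34 mm across with its top 30 mm above the counter carries the roll; above it a pin 17 mm in diameter goes up to 98 mm
- roll: white wound label roll with a vertical axis: outer diameter 68 mm, 50 mm high, bore 22 mm, about 0.15 kg; origin: centre of its underside. It sits loosely on the spindle's flange, underside 30 mm above the counter, the pin standing 18 mm out of its top, and overhangs the guide by about 15 mm
- tin_red: red spice tin with a white band and a steel lid, upright cylinder 54 mm across, 100 mm high, about 0.25 kg; origin: centre of its underside. Any one of the red, yellow and green tins may be the one standing between the guide's rails; the other two stand outside, beside the rail nearer the robot
- tin_yellow: yellow spice tin with a white band and a steel lid, upright cylinder 54 mm across, 100 mm high, about 0.25 kg; origin: centre of its underside. Any one of the red, yellow and green tins may be the one standing between the guide's rails; the other two stand outside, beside the rail nearer the robot
- tin_green: green spice tin with a white band and a steel lid, upright cylinder 54 mm across, 100 mm high, about 0.25 kg; origin: centre of its underside. Any one of the red, yellow and green tins may be the one standing between the guide's rails; the other two stand outside, beside the rail nearer the robot
- tray: grey plastic tray fixed to the counter, empty at the start: outside 240 mm (its x) by 150 mm (its y) by 30 mm high, walls and floor 5 mm thick. Origin: centre of its underside
- tray_in (a point): centre of the tray's inner floor, 5 mm above the counter; axes as the tray's. The floor inside is 230 by 140 mm
- jar: upright jar with a red cap, 60 mm across, 95 mm high, on the far side of the guide near the spindle; bystander. Origin: centre of its underside
- spare_carton: brown carton 100 mm (its x) by 140 mm (its y), 70 mm high, far right on the counter; bystander. Origin: centre of its underside
- oil_bottle: upright bottle with a yellow cap, 64 mm across, 170 mm high, beyond the printer; bystander. Origin: centre of its underside
- cup: upright red cup, 80 mm across, 95 mm high, to the robot's right; bystander. Origin: centre of its underside
- spatula: spatula lying on the counter to the robot's left, beyond the tray; bystander. Origin: middle of its underside
There are look-alikes about, which are no part of the job. What is shaped like the roll but orange is not meant.

How it is judged:
On the way:
1. the label roll and one tin both stand released in the tray, with the carton not yet home (x of roll in the frame of tray_in between -0.105 and 0.105 m and y of roll in the frame of tray_in between -0.065 and 0.065 m and z of roll in the frame of tray_in below 0.012 m and angle between roll's own z axis and vertical below 0.2 rad and linear speed of roll below 0.03 m/s and contact force between the fingers and roll below 0.2 N and ((x of tin_red in the frame of tray_in between -0.105 and 0.105 m and y of tin_red in the frame of tray_in between -0.065 and 0.065 m and z of tin_red in the frame of tray_in below 0.012 m and angle between tin_red's own z axis and vertical below 0.2 rad and linear speed of tin_red below 0.03 m/s and contact force between the fingers and tin_red below 0.2 N) or (x of tin_yellow in the frame of tray_in between -0.105 and 0.105 m and y of tin_yellow in the frame of tray_in between -0.065 and 0.065 m and z of tin_yellow in the frame of tray_in below 0.012 m and angle between tin_yellow's own z axis and vertical below 0.2 rad and linear speed of tin_yellow below 0.03 m/s and contact force between the fingers and tin_yellow below 0.2 N) or (x of tin_green in the frame of tray_in between -0.105 and 0.105 m and y of tin_green in the frame of tray_in between -0.065 and 0.065 m and z of tin_green in the frame of tray_in below 0.012 m and angle between tin_green's own z axis and vertical below 0.2 rad and linear speed of tin_green below 0.03 m/s and contact force between the fingers and tin_green below 0.2 N)) and y of carton in the frame of guide below -0.1 m), for 0.2 s.
At the end, for the whole second after the job is handed in: The carton lies flat between the rails, its front within 8 mm of the stop plate and square to it within 0.08 rad, at rest; the roll and the tin that stood in the guide stand upright (within 0.2 rad) on the tray's floor, at rest; the other two tins stand upright within 20 mm of where they were (x of roll in the frame of tray_in between -0.105 and 0.105 m and y of roll in the frame of tray_in between -0.065 and 0.065 m and z of roll in the frame of tray_in below 0.012 m and angle between roll's own z axis and vertical below 0.2 rad and linear speed of roll below 0.03 m/s and ((x of tin_red in the frame of tray_in between -0.105 and 0.105 m and y of tin_red in the frame of tray_in between -0.065 and 0.065 m and z of tin_red in the frame of tray_in below 0.012 m and angle between tin_red's own z axis and vertical below 0.2 rad and linear speed of tin_red below 0.03 m/s) or (x of tin_yellow in the frame of tray_in between -0.105 and 0.105 m and y of tin_yellow in the frame of tray_in between -0.065 and 0.065 m and z of tin_yellow in the frame of tray_in below 0.012 m and angle between tin_yellow's own z axis and vertical below 0.2 rad and linear speed of tin_yellow below 0.03 m/s) or (x of tin_green in the frame of tray_in between -0.105 and 0.105 m and y of tin_green in the frame of tray_in between -0.065 and 0.065 m and z of tin_green in the frame of tray_in below 0.012 m and angle between tin_green's own z axis and vertical below 0.2 rad and linear speed of tin_green below 0.03 m/s)) and ((x of tin_red in the frame of tray_in between -0.105 and 0.105 m and y of tin_red in the frame of tray_in between -0.065 and 0.065 m and z of tin_red in the frame of tray_in below 0.012 m and angle between tin_red's own z axis and vertical below 0.2 rad) or (distance of tin_red from where it was at the start of the episode below 0.02 m and angle between tin_red's own z axis and vertical below 0.2 rad)) and ((x of tin_yellow in the frame of tray_in between -0.105 and 0.105 m and y of tin_yellow in the frame of tray_in between -0.065 and 0.065 m and z of tin_yellow in the frame of tray_in below 0.012 m and angle between tin_yellow's own z axis and vertical below 0.2 rad) or (distance of tin_yellow from where it was at the start of the episode below 0.02 m and angle between tin_yellow's own z axis and vertical below 0.2 rad)) and ((x of tin_green in the frame of tray_in between -0.105 and 0.105 m and y of tin_green in the frame of tray_in between -0.065 and 0.065 m and z of tin_green in the frame of tray_in below 0.012 m and angle between tin_green's own z axis and vertical below 0.2 rad) or (distance of tin_green from where it was at the start of the episode below 0.02 m and angle between tin_green's own z axis and vertical below 0.2 rad)) and y of carton in the frame of guide above -0.058 m and x of carton in the frame of guide between -0.012 and 0.012 m and angle between the y axis of carton and the y axis of guide, either way round below 0.08 rad and height (world z) of carton below 0.01 m and angle between carton's own z axis and vertical below 0.05 rad and linear speed of carton below 0.02 m/s); the robot touches nothing.
It fails at once if two tins taken to the tray ((x of tin_red in the frame of tray_in between -0.105 and 0.105 m and y of tin_red in the frame of tray_in between -0.065 and 0.065 m and z of each of tin_red, tin_yellow in the frame of tray_in below 0.012 m and angle between each of tin_red, tin_yellow's own z axis and vertical below 0.2 rad and x of tin_yellow in the frame of tray_in between -0.105 and 0.105 m and y of tin_yellow in the frame of tray_in between -0.065 and 0.065 m) or (x of tin_red in the frame of tray_in between -0.105 and 0.105 m and y of tin_red in the frame of tray_in between -0.065 and 0.065 m and z of each of tin_red, tin_green in the frame of tray_in below 0.012 m and angle between each of tin_red, tin_green's own z axis and vertical below 0.2 rad and x of tin_green in the frame of tray_in between -0.105 and 0.105 m and y of tin_green in the frame of tray_in between -0.065 and 0.065 m) or (x of tin_yellow in the frame of tray_in between -0.105 and 0.105 m and y of tin_yellow in the frame of tray_in between -0.065 and 0.065 m and z of each of tin_yellow, tin_green in the frame of tray_in below 0.012 m and angle between each of tin_yellow, tin_green's own z axis and vertical below 0.2 rad and x of tin_green in the frame of tray_in between -0.105 and 0.105 m and y of tin_green in the frame of tray_in between -0.065 and 0.065 m)).
It fails at once if the carton lifted more than 20 mm or tipped over 0.3 rad (height (world z) of carton above 0.02 m or angle between carton's own z axis and vertical above 0.3 rad).
It fails at once if the roll or a tin dropped (falling freely faster than 0.8 m/s, a drop of over 30 mm) ((linear speed of roll above 0.8 m/s and contact force between the fingers and roll below 0.2 N) or (linear speed of tin_red above 0.8 m/s and contact force between the fingers and tin_red below 0.2 N) or (linear speed of tin_yellow above 0.8 m/s and contact force between the fingers and tin_yellow below 0.2 N) or (linear speed of tin_green above 0.8 m/s and contact force between the fingers and tin_green below 0.2 N)).
It fails at once if a bystander (jar, brown carton, bottle, cup, spatula) moved more than 25 mm (distance of any of jar, spare_carton, oil_bottle, cup, spatula from where it was at the start of the episode above 0.025 m).
It also fails if it takes over 72 s, if anything falls off the work surface, if the arm or the gripper's body presses on something with over 40 N, if the wrist force passes 120 N, or if a joint passes its speed limit or range.

## Robot

A 7-joint arm with a two-finger parallel gripper is mounted at the origin on the work surface. World frame = base frame: x ahead of the robot, y to its left, z up, the work surface at z = 0. Lengths are in m, angles in rad, forces in N, time in s.
With the tool pointing down it reaches from about 0.425 to 0.925 m from the base axis. Payload 6.8 kg.
Tool frame: the origin (TCP) lies at the very end of the fingers, on their centre line; the grasp point (between the pads) lies 19 mm behind it (r.tcp_to_grasp is the distance from the TCP to the grasp point, in m); z points along the fingers, y is the line along which they close (so a half turn about z gives the same grasp; the last joint's range is limited). The gripper opens to 85 mm and grips with 20 to 120 N. Pads are 22 mm wide; open, the fingers measure 114 mm over their backs; the gripper's body (76 mm by 85 mm) begins 54 mm behind the grasp point. The pads swing forward as they close: fully open they stand 13 mm farther back than shut.
Start: joints at [1.138, 0.477, 0.022, 1.555, -0.011, 1.109, -0.083], TCP at [0.215, -0.64, 0.231] pointing down, gripper open.
Joint ranges: [-2.96, 2.96], [-0.34, 2.1], [-1.41, 1.46], [0.24, 2.44], [-1.37, 4.51], [0.17, 1.92], [-2.96, 2.96]. Speed limits (rad/s): [2.39, 2.39, 3.14, 3.14, 3.14, 3.14, 3.14].

## Interface

Orientations are given as a rotation vector (axis times angle).
In Python, from bench import r gives the robot as it stands.
- The arm moves only by the tool step_arm, never from a script. Its argument "moves" is a list of rows, each a list of 7 numbers: the shift along the tool's x, y, z in mm, then the turn, a rotation vector about the tool's x, y, z in rad, then the finger opening in mm, from 0 to 85.4. A call has 1 to 8 rows; each row is the pose to reach, as a shift and turn from the pose commanded when the call began, along the tool's axes at that moment; what a row does not reach only later rows make up. A row lasts 1/10 s, in which the tool goes at most 50 mm and 8.59 degrees, less where a joint would pass 70% of its speed; a pose out of reach is approached as far as the arm can. A call with a gripper value outside its range is refused whole. The fingers move at their own pace and stop on an object; "grip_force" is the grip in N (left out, the last holds). Time passes only in rows, so rows that repeat a pose let the fingers close. It gives the time, the measured TCP pose, the force, the opening and the grip force at its end, in the units of the state.
- r.get_obs(): the state, without advancing time (a new reading comes with each control period).
- r.grab_frame(name): name is "scene" or "top" or "wrist"; returns a dict with "image" (420x560x3 uint8, red, green, blue), "depth" (420x560 float32, m along the optical axis (not along the pixel's ray), 0 where there is no reading), "mtx" (3x3 intrinsics, pixels), "k1" (the pictures are not rectified: a ray, as slopes to the right and down, at radius r is drawn at 1 + k1 r^2 times it, then the intrinsics apply), "rvec" (rotation vector, rad) and "tvec" (3), from world to camera coordinates, as OpenCV has them. Camera axes: x right, y down, z forward; pixel columns grow to the right and rows downward; lengths in m; the calibration is good to about 2 mm. A picture is of the moment at which its call begins.
- r.hand_in(): hands the job in; it is judged then, once.
The state is a dict: "clock": time; "joints": joint angles; "qvel": joint speeds; "tau": joint torques, N m; "tcp_pos": TCP position; "orientation": TCP orientation; "contact_force": force on the tool from outside, world axes, zero at the start; "moment": the same for the moment, N m; "grip_width": finger opening in m; "gripper_force": force on a finger pad.
Only numpy, scipy, OpenCV 4.12 (cv2) and the standard library are available. Lean on these libraries where they do the work, as an engineer would, in place of code of your own. Each camera call takes 0.05 s, during which the arm holds its last target. There are 200 camera calls.

## Working session

There is one attempt and no reset: what is moved stays moved. The work goes in short steps, Python scripts to look and compute and a tool call to move; the robot and the scene stay as the last step left them, time stands still between calls to the robot, and variables do not carry over. Pictures are saved under pics/ and viewed, at most 10 in all, crops included, and the job is handed in when it is done.

Besides the shell and the picture viewer there is one more tool, called after "Request:" in YAML: its name, and indented under it one key for each argument. step_arm: Moves the arm, as the interface text tells. Its arguments: {"type":"object","properties":{"moves":{"type":"array","items":{"type":"array","items":{"type":"number"}}},"grip_force":{"type":"number"}},"required":["moves"]}

```bash
mkdir -p pics; cat > h.py <<'E'
import numpy as np, cv2
from bench import r
def cloud(f):
    h,w=f["depth"].shape
    K=np.array(f["mtx"]);k1=f["k1"]
    v,u=np.mgrid[0:h,0:w]
    xd=(u-K[0,2])/K[0,0]; yd=(v-K[1,2])/K[1,1]
    x,y=xd.copy(),yd.copy()
    for _ in range(8):
        s=1+k1*(x*x+y*y); x,y=xd/s,yd/s
    d=f["depth"]
    R=cv2.Rodrigues(np.array(f["rvec"],float))[0]
    P=np.stack([x*d,y*d,d],-1)
    W=(P-np.array(f["tvec"]).ravel())@R
    W[d<=0]=np.nan
    return W
def save(f,n): cv2.imwrite("pics/"+n,f["image"][:,:,::-1])
E
python3 - <<'E'
from h import *
for n in("top","scene"):
    f=r.grab_frame(n); save(f,n+"0.png"); np.savez(""+n+"0.npz",W=cloud(f),img=f["image"])
    print(n,f["k1"],f["mtx"],f["rvec"],f["tvec"])
o=r.get_obs(); print(o)
E
```

```text
top -0.017768662422910246 [[394.73357936   0.         276.25933502]
 [  0.         394.73357936 211.25298235]
 [  0.           0.           1.        ]] [ 2.20804146 -2.16028987  0.08666726] [0.00413659 0.56764745 1.17321694]
scene -0.041555315161096944 [[423.72978741   0.         283.12452586]
 [  0.         423.72978741 207.08817022]
 [  0.           0.           1.        ]] [ 2.06611945  1.36291317 -0.54672791] [-0.219492   -0.34022247  1.54944715]
{'clock': 0.1, 'joints': array([ 1.13790972,  0.47771825,  0.02238306,  1.55634406, -0.01151483,
        1.1092952 , -0.08308178]), 'qvel': array([ 3.34374417e-05, -1.55778894e-03, -5.82830563e-04, -2.21633464e-03,
        1.81260658e-04,  6.75035520e-04, -5.68959398e-04]), 'tau': array([ 3.36959274e-03, -5.97760856e+01,  1.61256161e+00, -2.81957549e+01,
        1.27141274e-02,  5.00517097e-03,  3.01760430e-06]), 'tcp_pos': array([ 0.21519854, -0.63921956,  0.23042677]), 'orientation': array([-3.09869120e+00, -5.07670665e-01,  6.06378335e-04]), 'contact_force': array([ 0.76721347,  0.12007197, -0.6420574 ]), 'moment': array([-0.01796685,  0.03997979, -0.03086553]), 'gripper_force': 0.0, 'grip_width': 0.08545675300426887}
```

View pics/top0.png

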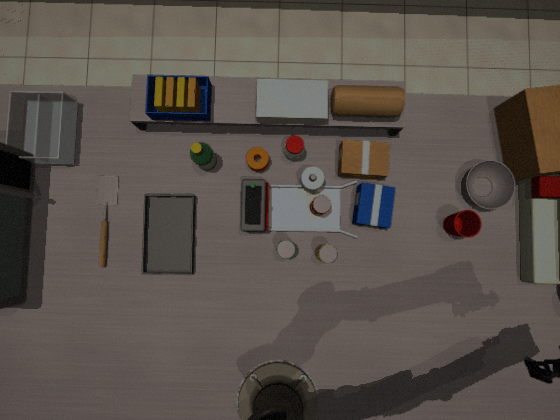

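View pics/scene0.png

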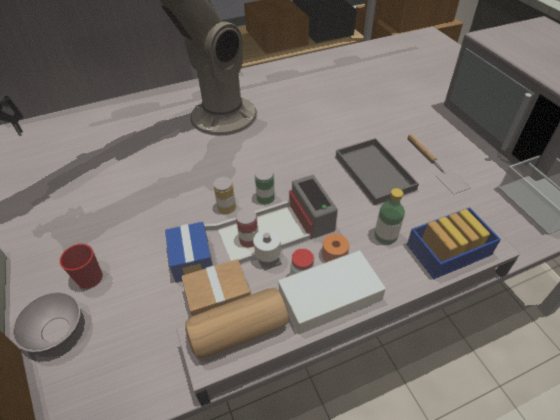

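The top view shows the tray at px (169,234), printer at (254,205), roll at (313,178), carton at (374,205) and a tin at (320,205) between the rails. In the scene view, that tin is the red one at (247,228). Green and yellow stand outside the near rail.

```bash
python3 - <<'E'
from h import *
D=np.load("top0.npz");W=D["W"];I=D["img"];hsv=cv2.cvtColor(I,cv2.COLOR_RGB2HSV)
def box(u0,u1,v0,v1):
    m=np.zeros(W.shape[:2],bool);m[v0:v1,u0:u1]=1;return m&~np.isnan(W[...,2])
Z=W[...,2]
def rep(n,m):
    p=W[m]; 
    if len(p)<5: print(n,"few",len(p));return
    c,s,a=cv2.minAreaRect((p[:,:2]*1000).astype(np.float32))
    (cc,rad)=cv2.minEnclosingCircle((p[:,:2]*1000).astype(np.float32))
    print(n,len(p),"rect",np.round(c,1),np.round(s,1),round(a,1),"circ",np.round(cc,1),round(rad,1),"med",np.round(np.median(p,0)*1000,1))
print("table z",np.nanmedian(Z[box(300,330,290,310)]))
rep("roll",box(296,330,160,195)&(Z>.07)&(Z<.09))
rep("pin",box(296,330,160,195)&(Z>.09))
for n,b in dict(tinR=(305,335,193,220),tinB=(274,300,236,265),tinC=(313,342,238,268)).items():
    rep(n,box(*b)&(Z>.09)&(Z<.115))
rep("carton",box(345,405,175,235)&(Z>.065)&(Z<.085))
rep("carton_blue",box(345,405,175,235)&(Z>.065)&(Z<.085)&(hsv[...,0]>100)&(hsv[...,1]>100))
rep("printer",box(235,275,170,240)&(Z>.085)&(Z<.105))
rep("stop",box(255,285,170,240)&(Z>.05)&(Z<.07))
rep("rails",box(268,345,175,240)&(Z>.015)&(Z<.026))
rep("nearrail",box(275,338,222,240)&(Z>.013)&(Z<.026))
rep("farrail",box(275,338,180,192)&(Z>.013)&(Z<.026))
rep("tray",box(130,205,180,285)&(Z>.022)&(Z<.04))
rep("trayfloor",box(150,190,205,265))
rep("jar",box(280,308,130,162)&(Z>.085))
rep("spare",box(335,395,135,182)&(Z>.06)&(Z<.08))
rep("oil",box(185,220,138,172)&(Z>.05))
rep("orange",box(243,275,143,175)&(Z>.02))
E
```

```text
table z 0.0004501981197712211
roll 391 rect [662.1 -86.4] [67.1 64.8] 87.6 circ [662.3 -86.2] 33.9 med [661.8 -85.1  80.5]
pin 28 rect [662.6 -85.9] [14.3 15.1] 25.2 circ [663.1 -86. ] 8.4 med [662.1 -85.9  97.8]
tinR 268 rect [ 585.4 -111.3] [51.5 49. ] 1.6 circ [ 585.4 -111.6] 26.7 med [ 584.8 -110.4  100.3]
tinB 280 rect [455.7 -13.1] [50.7 50.9] 1.2 circ [456.  -12.6] 26.6 med [455.8 -12.7 100.3]
tinC 278 rect [ 446.9 -128.9] [50.6 50.5] 0.6 circ [ 445.9 -130.2] 26.7 med [ 446.4 -128.8  100.2]
carton 1460 rect [ 604.7 -275. ] [101.8 153.9] 82.4 circ [ 600.5 -273. ] 85.3 med [ 588.1 -271.8   75.4]
carton_blue 1100 rect [ 588.3 -271. ] [ 98.8 119.7] 82.8 circ [ 588.1 -270.5] 74.5 med [ 587.8 -263.    75.3]
printer 1255 rect [579.4  83.8] [149.9  69.1] 1.3 circ [579.3  83.8] 80.3 med [578.1  83.   93.8]
stop 136 rect [576.5  44.9] [  9.7 141.7] 89.0 circ [576.6  48.4] 70.9 med [582.1  44.8  60.1]
rails 288 rect [595.  -74.9] [230.6 177.4] 90.0 circ [592.5 -76.4] 142.7 med [515.1 -68.4  20.2]
nearrail 129 rect [512.9 -74.6] [  6.1 187.5] 0.5 circ [514.1 -74.6] 93.7 med [512.8 -74.8  20.1]
farrail 98 rect [647.  -72.4] [  6.4 189.1] 0.7 circ [648.1 -72.4] 94.5 med [646.  -45.1  20.3]
tray 529 rect [491.7 340.5] [240.8 152.2] 0.6 circ [492.  340.4] 140.7 med [489.7 345.8  29.6]
trayfloor 2389 rect [490.7 341.3] [182.4 121.7] 2.3 circ [490.7 341.4] 108.7 med [490.5 341.    5.5]
jar 268 rect [757.1 -31.6] [52.3 49. ] 1.2 circ [756.6 -31.9] 26.7 med [755.8 -32.8  95.1]
spare 1628 rect [ 728.2 -241.8] [141.1 100.9] 87.7 circ [ 727.3 -241.7] 84.1 med [ 727.2 -240.6   70.3]
oil 492 rect [719.2 233.1] [55.7 62.8] 36.6 circ [721.2 234.9] 31.8 med [713.  227.3 117.5]
orange 405 rect [723.6  76.7] [66.7 66.1] 19.6 circ [724.   77.1] 34.0 med [722.5  76.8  50.1]
```

```bash
cat >> h.py <<'E'
def goal(x,y,z,yawdeg):
    o=r.get_obs(); R=cv2.Rodrigues(o["orientation"])[0]; p=o["tcp_pos"]*1000
    c,s=np.cos(np.radians(yawdeg)),np.sin(np.radians(yawdeg))
    G=np.array([[c,s,0],[s,-c,0],[0,0,-1.]])
    print("goal",(x,y,z,yawdeg),"->",np.round(R.T@(np.array([x,y,z])-p),1),np.round(cv2.Rodrigues(R.T@G)[0].ravel(),3))
def st():
    o=r.get_obs(); print({k:np.round(o[k],3) for k in("clock","tcp_pos","orientation","joints","contact_force","grip_width","gripper_force")})
E
python3 - <<'E'
from h import *
goal(585.4,-111.5,220,0)
goal(400,-375,231,9)
E
```

```text
goal (585.4, -111.5, 220, 0) -> [ 519.2 -382.    11. ] [-0.002  0.     0.325]
goal (400, -375, 231, 9) -> [ 259.5 -191.4   -0.3] [-0.002  0.     0.168]
```

Request:
step_arm:
  moves:
    - [260,-191,0,0,0,0.16,85]
    - [260,-191,0,0,0,0.16,85]
    - [390,-287,5,0,0,0.25,85]
    - [390,-287,5,0,0,0.25,85]
    - [519,-382,11,0,0,0.325,85]
    - [519,-382,11,0,0,0.325,85]
    - [519,-382,11,0,0,0.325,85]
    - [519,-382,11,0,0,0.325,85]

```text
clock: 0.9
tcp_pos: [0.4457, -0.3104, 0.2255]
orientation: [-3.142, 0.0, 0.0]
contact_force: [0.7, -0.5, 0.0]
grip_width: 0.0848
gripper_force: 0.0
```

Request:
step_arm:
  moves:
    - [140,-199,5,0,0,0,85]
    - [140,-199,5,0,0,0,85]
    - [140,-199,5,0,0,0,85]
    - [140,-199,5,0,0,0,85]
    - [140,-199,5,0,0,0,85]
    - [140,-199,5,0,0,0,85]
    - [140,-199,5,0,0,0,85]
    - [140,-199,5,0,0,0,85]

```text
clock: 1.7
tcp_pos: [0.5843, -0.1148, 0.2202]
orientation: [3.141, -0.003, -0.002]
contact_force: [0.0, -0.6, -0.3]
grip_width: 0.0851
gripper_force: 0.0
```

```bash
python3 - <<'E'
from h import *
f=r.grab_frame("wrist"); save(f,"w1.png"); W=cloud(f);Z=W[...,2]
m=(Z>.09)&(Z<.108)&(abs(W[...,0]-.585)<.045)&(abs(W[...,1]+.1115)<.045)
p=W[m]; print(len(p),cv2.minEnclosingCircle((p[:,:2]*1000).astype(np.float32)),np.median(p,0))
m=(Z>.07)&(Z<.088)&(abs(W[...,0]-.662)<.045)&(abs(W[...,1]+.086)<.045)
p=W[m]; print(len(p),cv2.minEnclosingCircle((p[:,:2]*1000).astype(np.float32)) if len(p)>5 else 0)
st(); goal(585.5,-111.5,56,0)
E
```

```text
2838 ((586.7548828125, -111.85538482666016), 26.82322120666504) [ 0.5887912  -0.11207294  0.10010211]
4485 ((663.3030395507812, -86.88501739501953), 34.172889709472656)
{'clock': np.float64(1.75), 'tcp_pos': array([ 0.584, -0.115,  0.22 ]), 'orientation': array([ 3.141e+00, -4.000e-03, -1.000e-03]), 'joints': array([ 0.225,  0.365, -0.174,  1.754,  0.073,  1.03 , -1.549]), 'contact_force': array([-0.187,  0.559,  0.313]), 'grip_width': np.float64(0.085), 'gripper_force': np.float64(0.0)}
goal (585.5, -111.5, 56, 0) -> [  1.4  -3.8 164.4] [ 0.001  0.001 -0.003]
```

Request:
step_arm:
  moves:
    - [1.5,-3,40,0,0,0,85]
    - [1.5,-3,80,0,0,0,85]
    - [1.5,-3,120,0,0,0,85]
    - [1.5,-3,150,0,0,0,85]
    - [1.5,-3,164,0,0,0,85]
    - [1.5,-3,164,0,0,0,85]

```text
clock: 2.35
tcp_pos: [0.5849, -0.1114, 0.0551]
orientation: [3.142, -0.003, -0.006]
contact_force: [-1.0, -0.2, 0.2]
grip_width: 0.0847
gripper_force: 0.0
```

Request:
step_arm:
  moves:
    - [0,0,0,0,0,0,40]
    - [0,0,0,0,0,0,40]
    - [0,0,0,0,0,0,40]
    - [0,0,0,0,0,0,40]
    - [0,0,0,0,0,0,40]
    - [0,0,0,0,0,0,40]
  grip_force: 40

```text
clock: 2.95
tcp_pos: [0.5882, -0.1108, 0.0588]
orientation: [3.141, -0.001, 0.006]
contact_force: [-1.7, -1.3, 7.6]
grip_width: 0.0531
gripper_force: 41.4
```

Request:
step_arm:
  moves:
    - [0,0,-30,0,0,0,40]
    - [0,0,-70,0,0,0,40]
    - [0,0,-110,0,0,0,40]
    - [0,0,-145,0,0,0,40]
    - [0,0,-165,0,0,0,40]
    - [-3,-25,-165,0,0,0,40]
    - [-8,-65,-165,0,0,0,40]
    - [-12,-105,-165,0,0,0,40]

```text
clock: 3.75
tcp_pos: [0.5741, -0.0048, 0.2223]
orientation: [3.141, -0.003, 0.001]
contact_force: [0.5, 0.1, -2.3]
grip_width: 0.0531
gripper_force: 43.4
```

Request:
step_arm:
  moves:
    - [-4,-40,0,0,0,0,40]
    - [-8,-80,0,0,0,0,40]
    - [-12,-120,0,0,0,0,40]
    - [-16,-160,0,0,0,0,40]
    - [-20,-200,0,0,0,0,40]
    - [-24,-240,0,0,0,0,40]
    - [-28,-280,0,0,0,0,40]
    - [-30,-310,0,0,0,0,40]

```text
clock: 4.55
tcp_pos: [0.5433, 0.3078, 0.2221]
orientation: [-3.14, -0.004, 0.0]
contact_force: [0.8, -0.4, -2.2]
grip_width: 0.053
gripper_force: 43.4
```

```bash
python3 - <<'E'
from h import *
st(); goal(545,342,64,0)
E
```

```text
{'clock': np.float64(4.55), 'tcp_pos': array([0.543, 0.308, 0.222]), 'orientation': array([-3.14 , -0.004,  0.   ]), 'joints': array([-0.37 ,  0.424, -0.326,  1.675,  0.15 ,  1.067, -2.31 ]), 'contact_force': array([ 0.751, -0.363, -2.233]), 'grip_width': np.float64(0.053), 'gripper_force': np.float64(43.384)}
goal (545, 342, 64, 0) -> [  1.7 -34.1 158.2] [-0.001  0.     0.002]
```

Request:
step_arm:
  moves:
    - [2,-34,20,0,0,0,40]
    - [2,-34,60,0,0,0,40]
    - [2,-34,100,0,0,0,40]
    - [2,-34,130,0,0,0,40]
    - [2,-34,145,0,0,0,40]
    - [2,-34,152,0,0,0,40]
    - [2,-34,156,0,0,0,40]
    - [2,-34,158,0,0,0,40]

```text
clock: 5.35
tcp_pos: [0.5476, 0.3393, 0.0649]
orientation: [-3.14, 0.001, -0.003]
contact_force: [0.1, 0.6, -2.7]
grip_width: 0.0531
gripper_force: 43.4
```

Request:
step_arm:
  moves:
    - [0,0,1,0,0,0,40]
    - [0,0,2,0,0,0,40]
    - [0,0,2,0,0,0,40]

```text
clock: 5.65
tcp_pos: [0.5477, 0.3392, 0.0638]
orientation: [-3.14, 0.001, -0.004]
contact_force: [-3.5, -2.6, 6.3]
grip_width: 0.0534
gripper_force: 44.3
```

Request:
step_arm:
  moves:
    - [0,0,-1,0,0,0,85]
    - [0,0,-1,0,0,0,85]
    - [0,0,-1,0,0,0,85]
    - [0,0,-1,0,0,0,85]
    - [0,0,-30,0,0,0,85]
    - [0,0,-70,0,0,0,85]
    - [0,0,-110,0,0,0,85]
    - [0,0,-150,0,0,0,85]

```text
clock: 6.45
tcp_pos: [0.5465, 0.3386, 0.213]
orientation: [3.141, -0.0, -0.001]
contact_force: [0.7, 0.4, 0.3]
grip_width: 0.0851
gripper_force: 0.0
```

Request:
step_arm:
  moves:
    - [12,45,0,0,0,0,85]
    - [24,90,0,0,0,0,85]
    - [36,135,0,0,0,0,85]
    - [48,180,0,0,0,0,85]
    - [60,225,0,0,0,0,85]
    - [72,270,0,0,0,0,85]
    - [84,315,0,0,0,0,85]
    - [96,360,0,0,0,0,85]

```text
clock: 7.25
tcp_pos: [0.6428, -0.0232, 0.2117]
orientation: [-3.142, 0.0, -0.0]
contact_force: [0.5, -0.3, -0.5]
grip_width: 0.0848
gripper_force: 0.0
```

```bash
python3 - <<'E'
from h import *
st(); goal(662.5,-86.5,150,0); goal(662.5,-86.5,46,0)
f=r.grab_frame("top"); W=cloud(f);Z=W[...,2]; save(f,"t2.png")
def q(n,x,y,z0,z1,h=.06):
    p=W[(Z>z0)&(Z<z1)&(abs(W[...,0]-x)<h)&(abs(W[...,1]-y)<h)]
    print(n,len(p),cv2.minEnclosingCircle((p[:,:2]*1000).astype(np.float32)) if len(p)>4 else 0, np.median(p,0))
q("tin in tray",.546,.34,.09,.12); q("roll",.662,-.086,.07,.09,.045)
E
```

```text
{'clock': np.float64(7.25), 'tcp_pos': array([ 0.643, -0.023,  0.212]), 'orientation': array([-3.142,  0.   , -0.   ]), 'joints': array([ 0.107,  0.454, -0.229,  1.643,  0.115,  1.057, -1.727]), 'contact_force': array([ 0.539, -0.259, -0.498]), 'grip_width': np.float64(0.085), 'gripper_force': np.float64(0.0)}
goal (662.5, -86.5, 150, 0) -> [19.7 63.3 61.7] [-0. -0. -0.]
goal (662.5, -86.5, 46, 0) -> [ 19.7  63.3 165.7] [-0. -0. -0.]
tin in tray 293 ((545.978271484375, 338.3255920410156), 26.767335891723633) [0.54589032 0.33607666 0.10468897]
roll 0 0 [nan nan nan]
  return _methods._mean(a, axis=axis, dtype=dtype,
  ret = um.true_divide(
```

Request:
step_arm:
  moves:
    - [13,40,10,0,0,0,85]
    - [19.5,63,30,0,0,0,85]
    - [19.5,63,60,0,0,0,85]
    - [19.5,63,62,0,0,0,85]
    - [19.5,63,62,0,0,0,85]

```text
clock: 7.8
tcp_pos: [0.6616, -0.0832, 0.1492]
orientation: [-3.141, -0.001, 0.003]
contact_force: [-0.1, 0.1, 0.0]
grip_width: 0.0851
gripper_force: 0.0
```

```bash
python3 - <<'E'
from h import *
st(); f=r.grab_frame("wrist"); save(f,"w2.png"); W=cloud(f);Z=W[...,2]
for z0,z1 in((.07,.088),(.09,.105)):
    p=W[(Z>z0)&(Z<z1)&(abs(W[...,0]-.662)<.045)&(abs(W[...,1]+.086)<.045)]
    print(len(p),cv2.minEnclosingCircle((p[:,:2]*1000).astype(np.float32)) if len(p)>5 else 0)
E
```

```text
{'clock': np.float64(7.8), 'tcp_pos': array([ 0.662, -0.083,  0.149]), 'orientation': array([-3.141e+00, -1.000e-03,  3.000e-03]), 'joints': array([ 0.177,  0.553, -0.205,  1.636,  0.129,  0.968, -1.642]), 'contact_force': array([-0.133,  0.079,  0.014]), 'grip_width': np.float64(0.085), 'gripper_force': np.float64(0.0)}
6146 ((663.895263671875, -86.40562438964844), 33.95849609375)
542 ((663.8941650390625, -86.42231750488281), 8.543024063110352)
```

View pics/w2.png

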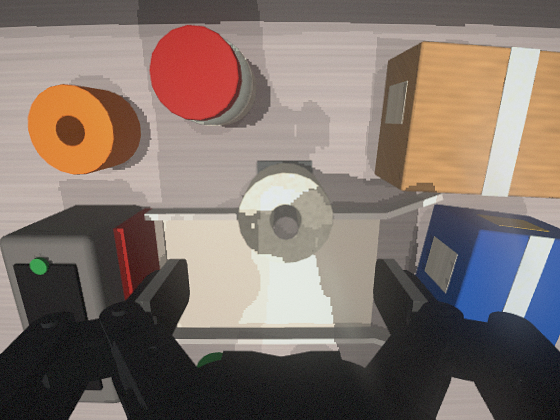

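The roll is at px (286,215), centred between the fingers (170 and 392), and nothing is in the descent path.

Request:
step_arm:
  moves:
    - [1.5,2.5,30,0,0,0,85]
    - [1.5,2.5,60,0,0,0,85]
    - [1.5,2.5,85,0,0,0,85]
    - [1.5,2.5,103,0,0,0,85]
    - [1.5,2.5,103,0,0,0,85]

```text
clock: 8.35
tcp_pos: [0.6627, -0.0859, 0.0453]
orientation: [-3.141, -0.002, 0.004]
contact_force: [-0.2, 0.5, 0.0]
grip_width: 0.0849
gripper_force: 0.0
```

Request:
step_arm:
  moves:
    - [0,0,0,0,0,0,55]
    - [0,0,0,0,0,0,55]
    - [0,0,0,0,0,0,55]
    - [0,0,0,0,0,0,55]
  grip_force: 35

```text
clock: 8.75
tcp_pos: [0.6653, -0.0867, 0.0488]
orientation: [3.142, -0.0, 0.006]
contact_force: [-0.8, 1.0, 6.9]
grip_width: 0.0662
gripper_force: 39.9
```

Request:
step_arm:
  moves:
    - [0,0,-15,0,0,0,55]
    - [0,0,-40,0,0,0,55]
    - [0,0,-70,0,0,0,55]
    - [0,0,-110,0,0,0,55]
    - [0,0,-145,0,0,0,55]
    - [0,0,-165,0,0,0,55]
    - [-8,-15,-165,0,0,0,55]
    - [-25,-45,-165,0,0,0,55]

```text
clock: 9.55
tcp_pos: [0.6385, -0.0439, 0.212]
orientation: [3.14, -0.008, 0.002]
contact_force: [-0.1, 0.8, -2.0]
grip_width: 0.0659
gripper_force: 41.3
```

Request:
step_arm:
  moves:
    - [-22,-40,0,0,0,0,55]
    - [-44,-80,0,0,0,0,55]
    - [-66,-120,0,0,0,0,55]
    - [-88,-160,0,0,0,0,55]
    - [-110,-200,0,0,0,0,55]
    - [-132,-240,0,0,0,0,55]
    - [-154,-280,0,0,0,0,55]
    - [-176,-320,0,0,0,0,55]

```text
clock: 10.35
tcp_pos: [0.4598, 0.2795, 0.2109]
orientation: [3.141, 0.001, -0.002]
contact_force: [0.5, -0.0, -1.5]
grip_width: 0.0664
gripper_force: 41.3
```

```bash
python3 - <<'E'
from h import *
st(); goal(443,341,25,0)
E
```

```text
{'clock': np.float64(10.35), 'tcp_pos': array([0.46 , 0.279, 0.211]), 'orientation': array([ 3.141e+00,  1.000e-03, -2.000e-03]), 'joints': array([-0.343,  0.303, -0.384,  1.883,  0.135,  0.983, -2.357]), 'contact_force': array([ 5.48e-01, -1.00e-03, -1.46e+00]), 'grip_width': np.float64(0.066), 'gripper_force': np.float64(41.313)}
goal (443, 341, 25, 0) -> [-16.5 -61.7 185.9] [0.001 0.001 0.001]
```

Request:
step_arm:
  moves:
    - [-10,-40,0,0,0,0,55]
    - [-16.5,-62,15,0,0,0,55]
    - [-16.5,-62,55,0,0,0,55]
    - [-16.5,-62,95,0,0,0,55]
    - [-16.5,-62,130,0,0,0,55]
    - [-16.5,-62,160,0,0,0,55]
    - [-16.5,-62,175,0,0,0,55]
    - [-16.5,-62,181,0,0,0,55]

```text
clock: 11.15
tcp_pos: [0.4444, 0.3395, 0.029]
orientation: [3.139, 0.001, -0.004]
contact_force: [-0.2, -0.6, -0.7]
grip_width: 0.066
gripper_force: 41.3
```

Request:
step_arm:
  moves:
    - [0,0,2,0,0,0,55]
    - [0,0,4,0,0,0,55]
    - [0,0,5,0,0,0,55]
    - [0,0,5,0,0,0,55]

```text
clock: 11.55
tcp_pos: [0.4467, 0.3406, 0.0265]
orientation: [-3.141, 0.001, -0.002]
contact_force: [0.5, -0.9, -1.2]
grip_width: 0.0657
gripper_force: 41.3
```

Request:
step_arm:
  moves:
    - [0,0,1,0,0,0,55]
    - [0,0,2,0,0,0,55]
    - [0,0,2.5,0,0,0,55]
    - [0,0,2.5,0,0,0,55]

```text
clock: 11.95
tcp_pos: [0.4464, 0.3403, 0.0238]
orientation: [-3.142, 0.0, -0.001]
contact_force: [-1.8, -1.6, 5.0]
grip_width: 0.066
gripper_force: 41.8
```

Contact with the tray floor. Next I release the roll, rise, and check it.

Request:
step_arm:
  moves:
    - [0,0,-0.5,0,0,0,85]
    - [0,0,-0.5,0,0,0,85]
    - [0,0,-0.5,0,0,0,85]
    - [0,0,-0.5,0,0,0,85]
    - [0,0,-25,0,0,0,85]
    - [0,0,-65,0,0,0,85]
    - [0,0,-110,0,0,0,85]
    - [0,0,-155,0,0,0,85]

```text
clock: 12.75
tcp_pos: [0.4458, 0.3399, 0.1795]
orientation: [3.141, -0.0, -0.001]
contact_force: [0.4, 2.1, -0.1]
grip_width: 0.0852
gripper_force: 0.0
```

Request:
step_arm:
  moves:
    - [12,45,-15,0,0,-0.15,85]
    - [24,90,-30,0,0,-0.3,85]
    - [36,135,-30,0,0,-0.45,85]
    - [48,180,-30,0,0,-0.6,85]
    - [60,225,-30,0,0,-0.75,85]
    - [72,270,-30,0,0,-0.9,85]
    - [84,315,-30,0,0,-1.05,85]
    - [96,360,-30,0,0,-1.2,85]

```text
clock: 13.55
tcp_pos: [0.5388, -0.0078, 0.2083]
orientation: [2.681, 1.638, 0.0]
contact_force: [0.9, -0.5, -0.4]
grip_width: 0.0851
gripper_force: 0.0
```

```bash
python3 - <<'E'
from h import *
st()
f=r.grab_frame("top"); W=cloud(f);Z=W[...,2]; save(f,"t3.png")
def q(n,x,y,z0,z1,h=.06):
    p=W[(Z>z0)&(Z<z1)&(abs(W[...,0]-x)<h)&(abs(W[...,1]-y)<h)]
    print(n,len(p),cv2.minEnclosingCircle((p[:,:2]*1000).astype(np.float32)) if len(p)>4 else 0, np.median(p,0) if len(p) else 0)
q("tin in tray",.546,.34,.09,.12); q("roll",.445,.34,.045,.065,.04)
goal(583,-345,200,90)
E
```

```text
{'clock': np.float64(13.55), 'tcp_pos': array([ 0.539, -0.008,  0.208]), 'orientation': array([2.681, 1.638, 0.   ]), 'joints': array([ 0.277,  0.316, -0.458,  1.882,  0.166,  0.981, -0.728]), 'contact_force': array([ 0.928, -0.521, -0.425]), 'grip_width': np.float64(0.085), 'gripper_force': np.float64(0.0)}
tin in tray 296 ((545.4769897460938, 337.67669677734375), 26.890466690063477) [0.54580035 0.33568083 0.10488659]
roll 397 ((444.72564697265625, 339.96209716796875), 34.157630920410156) [0.44465574 0.33862673 0.05536692]
goal (583, -345, 200, 90) -> [-271.7  186.8    9.5] [ 0.002  0.005 -0.473]
```

Request:
step_arm:
  moves:
    - [-40,27,2,0,0,-0.14,75]
    - [-80,54,4,0,0,-0.28,75]
    - [-120,81,6,0,0,-0.4,75]
    - [-160,108,8,0,0,-0.483,75]
    - [-200,135,9,0,0,-0.483,75]
    - [-240,162,9,0,0,-0.483,75]
    - [-280,191,9,0,0,-0.483,75]
    - [-280,191,9,0,0,-0.483,75]

```text
clock: 14.4
tcp_pos: [0.5768, -0.352, 0.1981]
orientation: [2.229, 2.21, -0.006]
contact_force: [-0.0, -0.9, 0.7]
grip_width: 0.0749
gripper_force: 0.0
```

```bash
python3 - <<'E'
from h import *
st(); goal(583.5,-357,28,90.6)
f=r.grab_frame("wrist"); save(f,"w3.png")
E
```

```text
{'clock': np.float64(14.4), 'tcp_pos': array([ 0.577, -0.352,  0.198]), 'orientation': array([ 2.229,  2.21 , -0.006]), 'joints': array([ 0.729,  0.539, -0.398,  1.564,  0.232,  1.085,  0.265]), 'contact_force': array([-0.04 , -0.919,  0.739]), 'grip_width': np.float64(0.075), 'gripper_force': np.float64(0.0)}
goal (583.5, -357, 28, 90.6) -> [ -4.2   7.  170.1] [-0.001  0.004 -0.019]
```

View pics/w3.png

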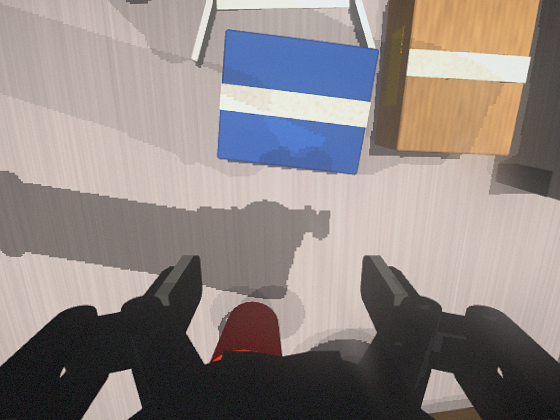

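The carton's back edge runs from (219,158) to (356,174), ahead of the fingers. The cup at (250,330) is well behind the descent path.

Request:
step_arm:
  moves:
    - [-4,7,40,0,0,-0.019,75]
    - [-4,7,80,0,0,-0.019,75]
    - [-4,7,120,0,0,-0.019,75]
    - [-4,7,150,0,0,-0.019,75]
    - [-4,7,170,0,0,-0.019,75]
    - [-4,7,170,0,0,-0.019,75]

```text
clock: 15.05
tcp_pos: [0.5839, -0.3436, 0.0258]
orientation: [-2.19, -2.243, 0.002]
contact_force: [-0.4, 0.3, -0.5]
grip_width: 0.0751
gripper_force: 0.0
```

Request:
step_arm:
  moves:
    - [15,0,0,0,0,0,75]
    - [25,0,0,0,0,0,75]
    - [33,0,0,0,0,0,75]
    - [41,0,0,0,0,0,75]
    - [49,0,0,0,0,0,75]
    - [57,0,0,0,0,0,75]
    - [60,0,0,0,0,0,75]
    - [60,0,0,0,0,0,75]

```text
clock: 15.85
tcp_pos: [0.5845, -0.2853, 0.029]
orientation: [-2.195, -2.246, -0.001]
contact_force: [0.1, 0.1, 0.3]
grip_width: 0.0749
gripper_force: 0.0
```

```bash
python3 - <<'E'
from h import *
st(); f=r.grab_frame("top"); save(f,"t4.png"); W=cloud(f);Z=W[...,2]
hsv=cv2.cvtColor(f["image"],cv2.COLOR_RGB2HSV)
m=(Z>.068)&(Z<.082)&(hsv[...,0]>100)&(hsv[...,0]<130)&(hsv[...,1]>100)&(abs(W[...,0]-.585)<.12)&(abs(W[...,1]+.22)<.15)
p=W[m]; print(len(p),cv2.minAreaRect((p[:,:2]*1000).astype(np.float32)))
E
```

```text
{'clock': np.float64(15.85), 'tcp_pos': array([ 0.584, -0.285,  0.029]), 'orientation': array([-2.195e+00, -2.246e+00, -1.000e-03]), 'joints': array([ 0.613,  0.698, -0.358,  1.733,  0.328,  0.771,  0.118]), 'contact_force': array([0.075, 0.142, 0.264]), 'grip_width': np.float64(0.075), 'gripper_force': np.float64(0.0)}
1079 ((584.28662109375, -223.37452697753906), (117.01915740966797, 99.81005096435547), 1.2122492790222168)
```

View pics/t4.png

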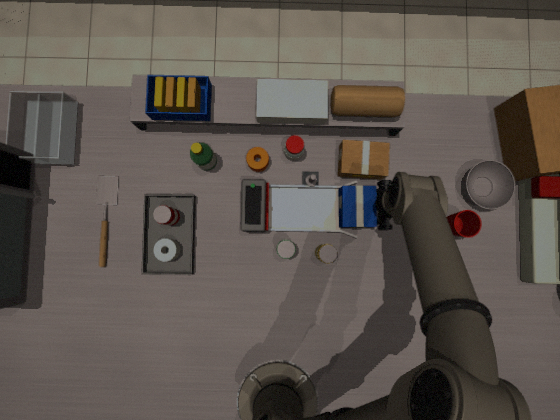

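The carton at (358,206) is now square and inside the rails. The roll and tin stand in the tray at (165,250) and (165,215). The guide ahead is clear, so I keep pushing.

Request:
step_arm:
  moves:
    - [12,0,0,0,0,0,75]
    - [26,0,0,0,0,0,75]
    - [40,0,0,0,0,0,75]
    - [55,0,0,0,0,0,75]
    - [70,0,0,0,0,0,75]
    - [85,0,0,0,0,0,75]
    - [100,0,0,0,0,0,75]
    - [115,0,0,0,0,0,75]

```text
clock: 16.7
tcp_pos: [0.5819, -0.1702, 0.0292]
orientation: [-2.196, -2.246, 0.0]
contact_force: [-0.4, -1.4, -0.2]
grip_width: 0.0748
gripper_force: 0.7
```

Request:
step_arm:
  moves:
    - [15,0,0,0,0,0,75]
    - [30,0,0,0,0,0,75]
    - [43,0,0,0,0,0,75]
    - [55,0,0,0,0,0,75]
    - [65,0,0,0,0,0,75]
    - [74,0,0,0,0,0,75]
    - [82,0,0,0,0,0,75]
    - [86,0,0,0,0,0,75]

```text
clock: 17.5
tcp_pos: [0.5801, -0.0847, 0.0292]
orientation: [-2.196, -2.247, -0.0]
contact_force: [-0.1, -1.9, 0.6]
grip_width: 0.0746
gripper_force: 1.0
```

```bash
cat > c.py <<'E'
from h import *
st(); f=r.grab_frame("top"); save(f,"t5.png"); W=cloud(f);Z=W[...,2]
hsv=cv2.cvtColor(f["image"],cv2.COLOR_RGB2HSV)
m=(Z>.068)&(Z<.082)&(hsv[...,0]>100)&(hsv[...,0]<130)&(hsv[...,1]>100)&(abs(W[...,0]-.585)<.12)&(abs(W[...,1]+.05)<.17)
p=W[m]; print(len(p),cv2.minAreaRect((p[:,:2]*1000).astype(np.float32)),np.percentile(p[:,1],99.5))
E
python3 c.py
```

```text
{'clock': np.float64(17.5), 'tcp_pos': array([ 0.58 , -0.085,  0.029]), 'orientation': array([-2.196, -2.247, -0.   ]), 'joints': array([ 0.316,  0.62 , -0.364,  1.894,  0.332,  0.687, -0.223]), 'contact_force': array([-0.095, -1.858,  0.618]), 'grip_width': np.float64(0.075), 'gripper_force': np.float64(0.955)}
880 ((579.8610229492188, -24.271984100341797), (116.69416809082031, 95.68684387207031), 1.2708035707473755) 0.02455631543532334
```

Request:
step_arm:
  moves:
    - [3,0,0,0,0,0,75]
    - [6,0,0,0,0,0,75]
    - [8,0,0,0,0,0,75]
    - [10,0,0,0,0,0,75]
    - [12,0,0,0,0,0,75]
    - [13,0,0,0,0,0,75]
    - [14,0,0,0,0,0,75]

```text
clock: 18.25
tcp_pos: [0.5798, -0.0716, 0.0292]
orientation: [2.197, 2.246, -0.0]
contact_force: [0.4, -2.9, 1.3]
grip_width: 0.075
gripper_force: 1.1
```

Request:
step_arm:
  moves:
    - [1,0,0,0,0,0,75]
    - [2,0,0,0,0,0,75]
    - [3,0,0,0,0,0,75]

```text
clock: 18.55
tcp_pos: [0.5795, -0.071, 0.0292]
orientation: [2.198, 2.242, -0.003]
contact_force: [-0.8, -7.9, 2.5]
grip_width: 0.0751
gripper_force: 4.4
```

Request:
step_arm:
  moves:
    - [-5,0,0,0,0,0,75]
    - [-15,0,0,0,0,0,75]
    - [-30,0,0,0,0,0,75]
    - [-50,0,-20,0,0,0,75]
    - [-80,0,-60,0,0,0,75]
    - [-110,0,-100,0,0,0,75]
    - [-150,0,-140,0,0,0,75]
    - [-190,0,-170,0,0,0,75]

```text
clock: 19.35
tcp_pos: [0.5839, -0.255, 0.1975]
orientation: [2.195, 2.246, 0.002]
contact_force: [0.6, -0.9, 0.3]
grip_width: 0.0747
gripper_force: 0.0
```

```bash
python3 c.py
```

```text
{'clock': np.float64(19.35), 'tcp_pos': array([ 0.584, -0.255,  0.198]), 'orientation': array([2.195e+00, 2.246e+00, 2.000e-03]), 'joints': array([ 0.615,  0.479, -0.41 ,  1.664,  0.214,  1.042,  0.161]), 'contact_force': array([ 0.624, -0.925,  0.295]), 'grip_width': np.float64(0.075), 'gripper_force': np.float64(0.0)}
1063 ((579.6885986328125, -9.866031646728516), (116.97970581054688, 95.97443389892578), 1.2633681297302246) 0.03897037993150007
```

View pics/t5.png

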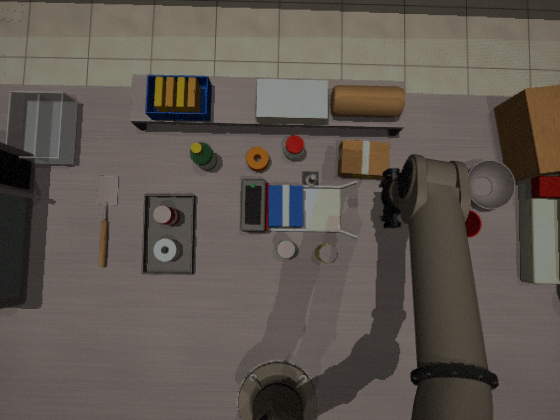

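The carton at (286,206) is flush against the stop plate: its centre measures (580,-10) mm against an expected (580,-9). The roll and red tin stand in the tray, and the other tins are where they were. One settling row, then I hand in.

Request:
step_arm:
  moves:
    - [0,0,0,0,0,0,75]
    - [0,0,0,0,0,0,75]

```text
clock: 19.6
tcp_pos: [0.5832, -0.2536, 0.1946]
orientation: [-2.197, -2.244, -0.0]
contact_force: [-1.0, 1.2, -1.3]
grip_width: 0.0752
gripper_force: 0.0
```

```bash
python3 -c "
from bench import r
print(r.hand_in())"
```

```text
the job is handed in; nothing more can be done
None
```

The job is handed in at about 20 s of the 72 s allowed: the label roll and red tin stand upright in the tray, and the carton is pushed flush against the stop plate; the hand-in returned no verdict, so this rests on my last camera check.

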